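# Put the scent stones away in the flip-cap tube

## Robot

A 6-joint arm with a two-finger parallel gripper is mounted at the origin on the work surface. World frame = base frame: x ahead of the robot, y to its left, z up, the work surface at z = 0. Lengths are in mm, angles in rad, forces in N, time in s.
With the tool pointing down it reaches from about 275 to 1000 mm from the base axis. Payload 8.4 kg.
Tool frame: the origin (TCP) lies at the very end of the fingers, on their centre line; the grasp point (between the pads) lies 19 mm behind it; z points along the fingers, y is the direction in which the jaws open and shut (so a half turn about z gives the same grasp; the last joint's range is limited). The gripper opens to 85 mm and grips with 20 to 120 N. Pads are 22 mm wide; open, the fingers measure 114 mm over their backs; the gripper's body (76 mm by 85 mm) begins 54 mm behind the grasp point. The pads swing forward as they close: fully open they stand 13 mm farther back than shut.
Start: joints at [1.169, 0.353, 1.633, -0, 1.155, -0.002], TCP at [243.27, 575.715, 231.281] pointing down, gripper open.
Joint ranges: [-2.63, 2.63], [-0.92, 2.1], [0.06, 2.66], [-1.3, 4.44], [0, 2.69], [-3.02, 3.02]. Speed limits (rad/s): [2.22, 2.22, 2.79, 3.14, 3.14, 3.14].

## Interface

Orientations are given as [roll, pitch, yaw] about the fixed x, y, z axes, in that order (R = Rz(yaw) Ry(pitch) Rx(roll)).
In Python, from rig import r gives the robot as it stands.
- The arm moves only by the tool move_arm, never from a script. Its argument "increments" is a list of rows, each an object of numbers: "tx", "ty", "tz": the shift along the tool's x, y, z in cm; "rx", "ry", "rz": the turn, a rotation vector about the tool's x, y, z in degrees; "gripper": the gripper's target within -1 to 1 (fully open at 1, half-way at 0, shut at -1). A call has 1 to 12 rows; each row shifts and turns the commanded pose from where the row before left it, along the tool's axes as they then stand; what a row does not reach is not made up. A row lasts 1/10 s, in which the tool goes at most 50 mm and 8.59 degrees, less where a joint would pass 70% of its speed; a pose out of reach is approached as far as the arm can. A call is refused whole if a number of a shift passes 5 or a number of a turn 8.59, either way. A call with a gripper value outside its range is refused whole. The fingers move at their own pace and stop on an object; "squeeze" is the grip in N (left out, the last holds). Time passes only in rows, so rows that do not move let the fingers close. It gives the time, the measured TCP pose, the force and the opening at its end, in the units of the state.
- r.sense(): the state, without advancing time (a new reading comes with each control period).
- r.grab_frame(name): name is "scene" or "top" or "wrist"; returns (picture, depth): 480x640x3 uint8, red, green, blue; 480x640 float32, mm along the optical axis (not along the pixel's ray), 0 where there is no reading.
- r.camera_model(name): a dict with "fx", "fy", "cx", "cy" (pixels), "R" (3x3) and "t" (3): a world point X has camera coordinates R X + t; the wrist camera has in their place "hand_eye" (4x4, takes a point from camera to tool coordinates, whose origin is the TCP and whose axes are the flange's). Camera axes: x right, y down, z forward; pixel columns grow to the right and rows downward; lengths in mm; the calibration is good to about 2 mm. A picture is of the moment at which its call begins: read the wrist's pose just before it. camera_model takes no time and is no camera call.
- r.sign_off(): hands the job in, once; it reports no verdict.
Trained networks look in the newest picture that a camera, given by its name, has taken for a name from the list of things; names that differ only in an ending like _2 or _b are one class to them, and where a whole thing is asked for, a point or a joint stands for the part that bears it (a point fixed in the world has none). Each returns a list of dicts, best first, with "confidence" (0 to 1); they miss things now and then, are a little off and sometimes report something else, mostly with a low value. They report only what shows in the picture. A call takes as long as a camera call. They do not tell look-alikes from the thing itself.
- r.cut_out(query, camera): "mask" (480x640 bool, what is visible of it) and "bbox" ([left, top, right, bottom] in pixels, round what is visible of it).
- r.place_of(query, camera): "location" ([row, column] in pixels: a listed point, or the origin of a listed thing).
The state is a dict: "clock": time; "qpos": joint angles; "qvel": joint speeds; "joint_efforts": joint torques, N m; "eef_pos": TCP position; "tcp_rot": TCP orientation; "contact_force": force on the tool from outside, world axes, zero at the start; "wrist_torque": the same for the moment, N m; "opening": opening from 0.0 (shut) to 1.0 (fully open).
Only numpy, scipy, OpenCV 4.12 (cv2) and the standard library are available. Lean on these libraries where they do the work, as an engineer would, in place of code of your own. Each camera call takes 0.05 s, during which the arm holds its last target. There are 200 camera calls.

## Task

Put the scent stones away so they keep their smell: flick open the hinged cap of the widest tube in the bamboo rack, pour all four stones from the wooden cup into that tube, then press its cap fully shut. Leave the empty cup standing upright on the bamboo tray, keep the slim tubes shut, and do not disturb the bowl, Buddha head, lighter or tin.

Things in the scene. Friction and masses are not known exactly. Their poses are not given: they have to be found in the camera images.
- wide: The WIDE tube: the widest of three upright brushed-aluminium tubes held fast in a bamboo rack fixed to the slab; their order in the rack varies, neighbours 90 mm apart. 58 mm across outside, 51 inside, rim 110 mm above the slab, inner floor 5 mm above it. Origin under its middle. Its cap hinges on the +x side, its thumb tab is on the -x side, roughly towards the robot; y along the row.
- wide_mouth (a point): Centre of the wide tube's mouth, at the height of its rim, 110 mm above the slab; axes as wide.
- wide_hinge (a point): Point on the hinge axis of the wide tube's cap, 32 mm along +x of wide_mouth and 1 mm above the rim; the hinge axis is the point's y axis. Does not move with the cap.
- wide_tab (a point): Outer end of the wide cap's thumb tab, at mid-thickness, 80 mm from the hinge axis; moves with the cap. The cap is an aluminium disc 60 mm across, 8 mm thick, lying on the rim (shut, its top is 118 mm above the slab); the tab is 16 mm wide, 6 mm thick (shut: 111 to 117 mm above the slab) and sticks out 18 mm beyond the disc. Beneath it is free space down to the rack, 58 mm above the slab.
- wide_cap (a joint): Opening angle of the wide tube's cap in rad: 0 shut, grows as the tab rises, stop at 1.75 (just past upright). The hinge is a stiff friction hinge (about 0.06 N m, some 1 N at the tab): the cap stays at any angle. At the start it is shut or up to 0.06 ajar.
- slim_a_cap (a joint): Opening angle of the cap of one of the two slim tubes (34 mm across, same height and same kind of cap, tab on the same side, tab end 56 mm from its hinge); 0 shut. To be left shut.
- slim_b_cap (a joint): The same for the other slim tube. To be left shut.
- slim_a_mouth (a point): Centre of the rim of slim tube a, 110 mm above the slab.
- slim_b_mouth (a point): Centre of the rim of slim tube b, 110 mm above the slab.
- rack: Bamboo rack, fixed: 86 mm deep (x), 276 mm long (y), 58 mm high, origin on the slab under its middle; places for tubes at y = -90, 0, +90 mm.
- tray: Flat bamboo tray, fixed: 196 mm (x) by 206 mm (y), floor 5 mm above the slab, rim 10 mm above the slab. Origin on the slab under its middle.
- cup: Loose open dark-wood pouring cup, about 0.11 kg, standing on the tray with four stones in it. Square body 48 mm (x) by 46 mm (y), 38 mm high, walls and floor 3 mm; its sides at y = +-23 mm are flat, parallel and upright, to grip 46 mm across. At +x, roughly away from the robot, it has no wall but a spout. Origin at the centre of the underside, z up.
- cup_lip (a point): Middle of the end of the cup's spout, 74 mm ahead (+x) of and 33 mm above the cup's origin. The spout is straight, 40 mm wide inside, with 15 mm high sides, its floor rising at 30 degrees from the cup's floor to the lip. Stones begin to roll out when the spout is tipped down a little over 30 degrees; at about 55 degrees all leave.
- bowl: Celadon incense bowl, 110 mm across, 50 mm high, loose; bystander. Origin under its middle.
- head: Small white porcelain Buddha head on a foot, about 62 mm across, 121 mm high, loose; bystander. Origin under its middle.
- lighter: Chrome push-button lighter lying flat, about 94 by 26 mm, 17 mm high, loose; bystander. Origin under its middle.
- tin: Lidded tin canister with a twist cap, 72 mm across, 107 mm high, loose; bystander. Origin under its middle.
- stone0_center (a point): Centre of scent stone 0: a ball of pale fired clay, 19 mm across, 10 g, loose, at the start in the cup.
- stone1_center (a point): Centre of scent stone 1: a ball of pale fired clay, 19 mm across, 10 g, loose, at the start in the cup.
- stone2_center (a point): Centre of scent stone 2: a ball of pale fired clay, 19 mm across, 10 g, loose, at the start in the cup.
- stone3_center (a point): Centre of scent stone 3: a ball of pale fired clay, 19 mm across, 10 g, loose, at the start in the cup.
Not all that is in view belongs to the job. What is shaped like the wide but green is not meant. Of the things shaped like the cup, the wood one is meant.

How it is judged:
By the outcome, as a careful person would: the job done as asked, in the order asked, and still so for the second after the job is handed in, with the robot touching nothing.
It also fails if it takes over 72 s, if anything falls off the work surface, if the arm or the gripper's body presses on something with over 40 N, if the wrist force passes 120 N, or if a joint passes its speed limit or range.

## Working session

There is one attempt and no reset: what is moved stays moved. The work goes in short steps, Python scripts to look and compute and a tool call to move; the robot and the scene stay as the last step left them, time stands still between calls to the robot, and variables do not carry over. Pictures are saved under pics/ and viewed, about 8 in all and at most 12, crops included, and the job is handed in when it is done.

Besides the shell and the picture viewer there is one more tool, called by a JSON object that holds its "api" and its "payload". move_arm: Moves the arm, as the interface text tells. Its arguments: {"type":"object","properties":{"increments":{"type":"array","items":{"type":"object","properties":{"tx":{"type":"number"},"ty":{"type":"number"},"tz":{"type":"number"},"rx":{"type":"number"},"ry":{"type":"number"},"rz":{"type":"number"},"gripper":{"type":"number"}}}},"squeeze":{"type":"number"}},"required":["increments"]}

```bash
mkdir -p pics; ls; cat > h.py <<'E'
import numpy as np, cv2
from rig import r
def save(img,n): cv2.imwrite('pics/'+n,img[:,:,::-1])
def unproj(cam,u,v,d):
    m=r.camera_model(cam); c=np.array([(u-m['cx'])/m['fx']*d,(v-m['cy'])/m['fy']*d,d])
    return np.array(m['R']).T@(c-np.array(m['t']))
def onplane(cam,u,v,z):
    m=r.camera_model(cam); R=np.array(m['R']);t=np.array(m['t'])
    o=-R.T@t; d=R.T@np.array([(u-m['cx'])/m['fx'],(v-m['cy'])/m['fy'],1]); return o+d*(z-o[2])/d[2]
def cloud(cam,dep):
    m=r.camera_model(cam); v,u=np.mgrid[:480,:640]
    c=np.stack([(u-m['cx'])/m['fx']*dep,(v-m['cy'])/m['fy']*dep,dep],-1)
    return (c-np.array(m['t']))@np.array(m['R'])
def proj(cam,X):
    m=r.camera_model(cam); c=np.array(m['R'])@np.array(X)+np.array(m['t'])
    return m['fx']*c[0]/c[2]+m['cx'],m['fy']*c[1]/c[2]+m['cy']
E
python3 - <<'E'
from h import *
a,da=r.grab_frame('scene'); b,db=r.grab_frame('top')
save(a,'s0.png'); save(b,'t0.png'); np.savez('f0.npz',a=a,da=da,b=b,db=db)
for n in ['wide','wide_tab','wide_mouth','slim_a_mouth','cup','cup_lip','rack','tray','bowl','head','lighter','tin','stone0_center']:
  for c in ['top','scene']:
    for o in r.place_of(n,c)[:4]: print(n,c,np.round(o['location']),round(o['confidence'],2))
print(r.sense())
E
```

```text
pics
wide top [268. 382.] 0.95
wide top [238. 442.] 0.9
wide top [262. 385.] 0.53
wide scene [190. 260.] 0.92
wide scene [224. 311.] 0.79
wide scene [375. 398.] 0.68
wide_tab top [284. 388.] 0.61
wide_tab top [270. 342.] 0.59
wide_tab top [254. 454.] 0.57
wide_tab scene [182. 328.] 0.69
wide_tab scene [153. 270.] 0.67
wide_mouth top [261. 383.] 0.93
wide_mouth top [233. 449.] 0.83
wide_mouth scene [199. 309.] 0.73
wide_mouth scene [162. 254.] 0.66
slim_a_mouth top [270. 301.] 0.91
slim_a_mouth scene [250. 360.] 0.65
slim_a_mouth scene [365. 421.] 0.17
cup top [273. 204.] 0.76
cup top [355. 213.] 0.67
cup scene [310. 481.] 0.94
cup scene [364. 427.] 0.71
cup_lip top [359. 238.] 0.66
cup_lip top [182. 270.] 0.32
cup_lip scene [363. 429.] 0.66
cup_lip scene [376. 399.] 0.61
cup_lip scene [226. 310.] 0.26
rack top [270. 338.] 0.73
rack scene [247. 332.] 0.83
rack scene [377. 395.] 0.31
rack scene [287. 261.] 0.18
tray top [270. 196.] 0.71
tray scene [379. 426.] 0.57
bowl top [181. 271.] 0.84
bowl scene [358. 290.] 0.59
head top [188. 180.] 0.75
head scene [452. 354.] 0.69
head scene [225
[... 277 characters left out ...]
center scene [359. 429.] 0.57
{'clock': 1.4, 'qpos': array([ 1.16863255e+00,  3.52983881e-01,  1.63336859e+00,  7.84601066e-06,
        1.15519698e+00, -2.38788802e-03]), 'qvel': array([ 0.00059895, -0.00112191, -0.00023089, -0.00057275, -0.00096048,
        0.00085186]), 'joint_efforts': array([-6.09603212e-04, -6.05176377e+01, -3.42427361e+01, -5.41149495e-05,
        1.19173201e-03,  2.39797515e-06]), 'eef_pos': array([243.25723575, 575.74278328, 231.30450485]), 'tcp_rot': array([ 3.14154943e+00, -7.07506066e-06,  2.74181359e+00]), 'contact_force': array([-1.15092849, -0.36810087,  0.53810865]), 'wrist_torque': array([-0.03964788, -0.00411221,  0.00635679]), 'opening': 1.0002213499879564}
```

View both.

View pics/t0.png

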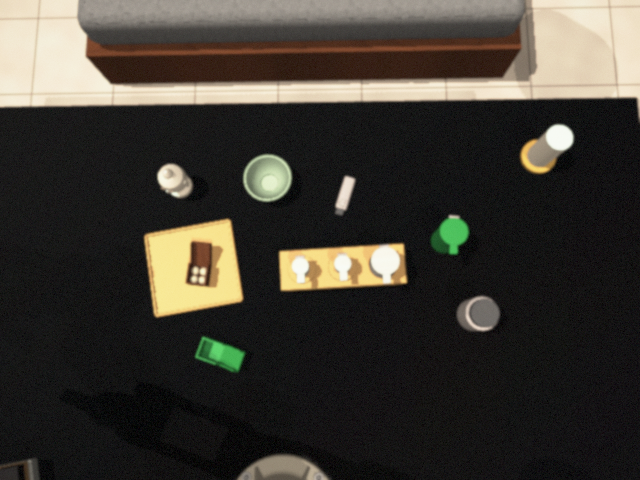

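View pics/s0.png

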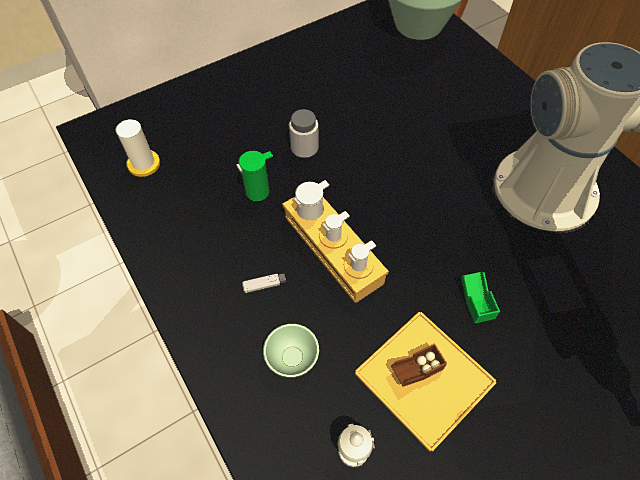

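Top view: the wide aluminium tube is at the right rack place (385,262), with its tab at (388,282). The green look-alike is at (453,232) and not meant. The wood cup with four stones is at (200,265) on the tray, spout pointing up (+x). The green cup is at (220,353) and not meant. Next I measure poses and make the confirming crop.

```bash
python3 - <<'E'
from h import *
f=np.load('f0.npz')
big=np.hstack([cv2.resize(f['b'][235:305,340:420],(400,350),interpolation=cv2.INTER_CUBIC),cv2.resize(f['b'][230:300,165:245],(400,350),interpolation=cv2.INTER_CUBIC)])
save(big,'crop1.png')
P=cloud('top',f['db']); Q=cloud('scene',f['da'])
def box(pts): 
    (c,s,a)=cv2.minAreaRect(pts[:,:2].astype(np.float32)); return np.round(c,1),np.round(s,1),round(a,1)
for nm,C,reg in [('top',P,(240,300,270,412)),('scene',Q,(170,310,270,395))]:
    a=C[reg[0]:reg[1],reg[2]:reg[3]].reshape(-1,3); print(nm,len(a))
    k=a[(a[:,2]>54)&(a[:,2]<63)]; print(' rack',len(k),box(k),k[:,2].mean())
    k=a[(a[:,2]>104)&(a[:,2]<140)]
    img=None
    from scipy.cluster.hierarchy import fcluster,linkage
    l=fcluster(linkage(k[:,:2],'single'),8,'distance')
    for i in set(l):
        q=k[l==i]
        if len(q)>15: print(' cap',len(q),q.mean(0).round(1),q[:,2].min().round(1),q[:,2].max().round(1),box(q))
for nm,C,reg in [('top',P,(210,325,135,250)),('scene',Q,(300,460,350,500))]:
    a=C[reg[0]:reg[1],reg[2]:reg[3]].reshape(-1,3)
    k=a[(a[:,2]>2)&(a[:,2]<14)]; print(nm,'tray',box(k),np.median(k[:,2]))
    k=a[(a[:,2]>22)&(a[:,2]<60)&(abs(a[:,0]-np.median(a[:,0]))<70)]; print('cup top pts',len(k),box(k),k[:,2].max(),k.mean(0))
for n in ['wide','cup','tray','wide_cap']:
  for c,C in [('top',P),('scene',Q)]:
    for o in r.cut_out(n,c)[:3]:
        q=C[o['mask']]; q=q[q[:,2]>2]; print(n,c,o['bbox'],round(o['confidence'],2),len(q),box(q) if len(q) else '')
for n,u,v,z in [('bowl',268,181,50),('head',175,180,60),('tin',480,314,107),('lighter',345,195,10),('green tube',453,232,115),('green cup',220,353,20),('tall',558,138,200)]:
  print(n,onplane('top',u,v,z).round())
E
```

```text
top 8520
 rack 3001 (array([ 530.6, -132.6]), array([ 86.6, 276.5]), 3.1) 58.510764552970954
 cap 311 [520.8 -43.2 117.4] 108.8 124.2 (array([518.5, -43.7]), array([58.5, 33.8]), 0.6)
 cap 318 [ 526.5 -132.9  117.3] 108.1 123.5 (array([ 524.7, -132.7]), array([33.8, 58.6]), 89.6)
 cap 714 [ 532.6 -222.3  119.4] 104.5 125.9 (array([ 531.1, -220.1]), array([58.1, 78. ]), 63.6)
scene 17500
 rack 2505 (array([ 532.3, -132.7]), array([ 88.8, 277.5]), 2.8) 58.93522236120056
 cap 342 [525.3 -41.9 117. ] 104.1 124.1 (array([521.1, -42.7]), array([58.5, 34.2]), 0.6)
 cap 647 [ 536.8 -219.8  118.7] 104.1 126.0 (array([ 532.7, -220.9]), array([59.8, 78.4]), 65.1)
 cap 321 [ 529.6 -131.3  116.9] 104.0 123.1 (array([ 526.6, -134. ]), array([59.2, 35.4]), 14.9)
top tray (array([542.1, 219.3]), array([278.2, 270.4]), 90.0) 5.370451208163292
cup top pts 667 (array([544.2, 193.9]), array([ 48.4, 100.2]), 84.3) 51.75439454905566 [546.00143247 193.72235849  32.24752781]
scene tray (array([525.9, 214.3]), array([326. , 323.2]), 56.9) 5.287193328660858
cup top pts 898 (array([545.8, 193.3]), array([ 47.3
[... 1199 characters left out ...]
ap top [368.0, 245.6, 399.8, 284.9] 0.78 720 (array([ 471.6, -190.7]), array([ 58.1, 226.6]), 63.6)
wide_cap top [437.0, 218.9, 467.5, 255.8] 0.7 747 (array([ 488.6, -268. ]), array([ 65.6, 361.2]), 46.5)
wide_cap top [144.5, 222.6, 240.9, 317.1] 0.25 5769 (array([525. , 101.2]), array([470.9, 239.9]), 83.8)
wide_cap scene [294.2, 179.9, 329.3, 209.4] 0.65 627 (array([682.2,  29.3]), array([816.4,  75. ]), 59.3)
wide_cap scene [237.7, 150.3, 271.8, 173.6] 0.62 535 (array([713.2, -53.1]), array([937.8,  78.3]), 69.1)
bowl [732.  35.  50.]
head [734. 248.  60.]
tin [ 424. -419.  107.]
lighter [ 707. -142.   10.]
green tube [ 597. -369.  115.]
green cup [342. 142.  20.]
tall [ 771. -567.  200.]
```

View pics/crop1.png

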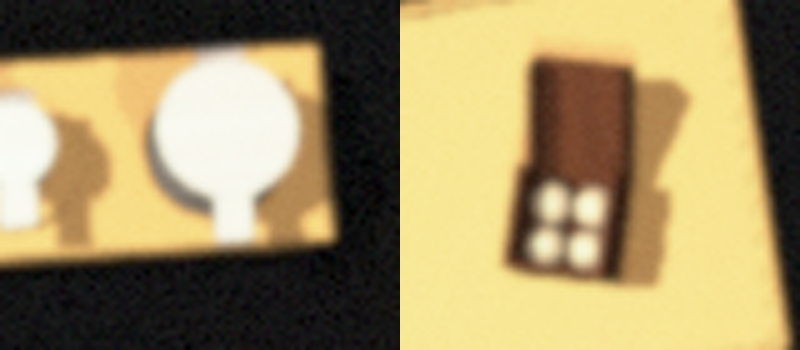

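Crops confirm it: the left one is the aluminium wide tube with its tab toward the robot, the right one the wood cup with four stones. Estimates:
- wide mouth at (536.5, -222.4), yaw about 3.3°
- cup at (520, 196), yaw about -6°

I'll grip the tab sideways with the tool vertical and lift it.

{"api": "move_arm", "payload": {"increments": [{"rz":-6.5,"gripper":0},{"rz":-6.5},{"rz":-6.5},{"rz":-6.5},{"tx":-1.2,"ty":-4.8},{"tx":-1.2,"ty":-4.8},{"tx":-1.2,"ty":-4.8},{"tx":-1.2,"ty":-4.8},{"tx":-1.2,"ty":-4.8},{"tx":-1.2,"ty":-4.8},{"tx":-1.2,"ty":-4.8},{"tx":-1.2,"ty":-4.8}]}}

```text
invalid input
```

{"api": "move_arm", "payload": {"increments": [{"tx":-1.2,"ty":-4.8},{"tx":-1.2,"ty":-4.8},{"tx":-1.2,"ty":-4.8},{"tx":-1.2,"ty":-4.8},{"tx":-1.2,"ty":-4.8},{"tx":-1.2,"ty":-4.8},{"tx":-1.2,"ty":-4.8},{"tx":-1.2,"ty":-4.8},{"tx":-1.2,"ty":-4.8},{}]}}

```text
invalid input
```

{"api": "move_arm", "payload": {"increments": [{"tx":0,"ty":0,"tz":0,"rx":0,"ry":0,"rz":-6.5,"gripper":0},{"tx":0,"ty":0,"tz":0,"rx":0,"ry":0,"rz":-6.5,"gripper":0},{"tx":0,"ty":0,"tz":0,"rx":0,"ry":0,"rz":-6.5,"gripper":0},{"tx":0,"ty":0,"tz":0,"rx":0,"ry":0,"rz":-6.5,"gripper":0}]}}

```text
clock: 2.2
eef_pos: [243.3, 575.7, 231.3]
tcp_rot: [-3.142, -0.0, -3.083]
contact_force: [-0.4, 1.1, -0.1]
opening: 0.499
```

{"api": "move_arm", "payload": {"increments": [{"tx":-1.2,"ty":-4.8,"tz":0,"rx":0,"ry":0,"rz":0,"gripper":0},{"tx":-1.2,"ty":-4.8,"tz":0,"rx":0,"ry":0,"rz":0,"gripper":0},{"tx":-1.2,"ty":-4.8,"tz":0,"rx":0,"ry":0,"rz":0,"gripper":0},{"tx":-1.2,"ty":-4.8,"tz":0,"rx":0,"ry":0,"rz":0,"gripper":0},{"tx":-1.2,"ty":-4.8,"tz":0,"rx":0,"ry":0,"rz":0,"gripper":0},{"tx":-1.2,"ty":-4.8,"tz":0,"rx":0,"ry":0,"rz":0,"gripper":0},{"tx":-1.2,"ty":-4.8,"tz":0,"rx":0,"ry":0,"rz":0,"gripper":0},{"tx":-1.2,"ty":-4.8,"tz":0,"rx":0,"ry":0,"rz":0,"gripper":0},{"tx":-1.2,"ty":-4.8,"tz":0,"rx":0,"ry":0,"rz":0,"gripper":0},{"tx":-1.2,"ty":-4.8,"tz":0,"rx":0,"ry":0,"rz":0,"gripper":0},{"tx":-1.2,"ty":-4.8,"tz":0,"rx":0,"ry":0,"rz":0,"gripper":0},{"tx":-1.2,"ty":-4.8,"tz":0,"rx":0,"ry":0,"rz":0,"gripper":0}]}}

```text
clock: 3.4
eef_pos: [418.5, 6.3, 231.7]
tcp_rot: [3.142, 0.001, -3.088]
contact_force: [1.0, 0.8, 0.3]
opening: 0.504
```

{"api": "move_arm", "payload": {"increments": [{"tx":-1.2,"ty":-4.8,"tz":0,"rx":0,"ry":0,"rz":0,"gripper":0},{"tx":-1.2,"ty":-4.8,"tz":0,"rx":0,"ry":0,"rz":0,"gripper":0},{"tx":-1.2,"ty":-4.8,"tz":0,"rx":0,"ry":0,"rz":0,"gripper":0},{"tx":-1.2,"ty":-4.8,"tz":0,"rx":0,"ry":0,"rz":0,"gripper":0},{"tx":-1.2,"ty":-4.8,"tz":0,"rx":0,"ry":0,"rz":0,"gripper":0},{"tx":0,"ty":0,"tz":0,"rx":0,"ry":0,"rz":0,"gripper":0}]}}

```text
clock: 4.0
eef_pos: [492.7, -233.3, 231.4]
tcp_rot: [-3.139, 0.002, -3.091]
contact_force: [-0.3, -0.1, -0.1]
opening: 0.497
```

```bash
cat >> h.py <<'E'
from scipy.spatial.transform import Rotation as Ro
def wcloud(dep,s):
    m=r.camera_model('wrist'); v,u=np.mgrid[:480,:640]
    c=np.stack([(u-m['cx'])/m['fx']*dep,(v-m['cy'])/m['fy']*dep,dep],-1)
    H=np.array(m['hand_eye']); t=c@H[:3,:3].T+H[:3,3]
    return t@Ro.from_euler('xyz',s['tcp_rot']).as_matrix().T+s['eef_pos']
E
python3 - <<'E'
from h import *
s=r.sense(); a,d=r.grab_frame('wrist'); save(a,'w1.png'); P=wcloud(d,s)
print(r.camera_model('wrist'))
for n in ['wide_tab','wide_mouth','wide_cap']:
  for o in (r.place_of(n,'wrist') if n!='wide_cap' else r.cut_out(n,'wrist'))[:3]:
    if 'mask' in o:
      q=P[o['mask']]; q=q[(q[:,2]>95)&(q[:,2]<140)]; c=cv2.minAreaRect(q[:,:2].astype(np.float32)); print(n,len(q),q.mean(0),q.min(0),q.max(0),c)
    else:
      v,u=np.round(o['location']).astype(int); print(n,v,u,o['confidence'],P[v,u] if 0<=v<480 and 0<=u<640 else '')
E
```

```text
{'fx': 413.7536130752651, 'fy': 413.7536130752651, 'cx': 312.18846268701066, 'cy': 231.20432429276192, 'hand_eye': array([[ 6.76359498e-04, -9.53976699e-01, -2.99879976e-01,
         7.53142301e+01],
       [ 9.99999664e-01,  7.84231535e-04, -2.39360233e-04,
        -1.74746040e-01],
       [ 4.63519419e-04, -2.99879713e-01,  9.53976909e-01,
        -1.42789673e+02],
       [ 0.00000000e+00,  0.00000000e+00,  0.00000000e+00,
         1.00000000e+00]])}
wide_tab 294 118 0.98 [ 6.11108165e+02 -4.22104977e+02  2.54904072e-02]
wide_tab 222 324 0.67 [ 491.33211514 -226.30343166  118.64973777]
wide_mouth 349 118 0.71 [ 593.43814663 -367.58015281  118.10495272]
wide_mouth 285 322 0.61 [ 534.553406   -225.11914309  120.97920033]
wide_cap 3839 [ 585.26314473 -369.69218245  117.86039691] [ 552.52249983 -399.18525532  105.69401994] [ 619.01861492 -339.65531166  120.61097462] ((583.9384765625, -372.4635009765625), (61.92586898803711, 59.88551330566406), 10.308331489562988)
wide_cap 6278 [ 533.61923396 -223.87825778  119.76647524] [ 491.0188244  -252.77317826   98.34781289] [ 573.13940539 -194.1446903   122.6767109 ] ((533.782470703125, -220.8350067138672), (59.433013916015625, 77.37574005126953), 63.4702033996582)
```

View pics/w1.png

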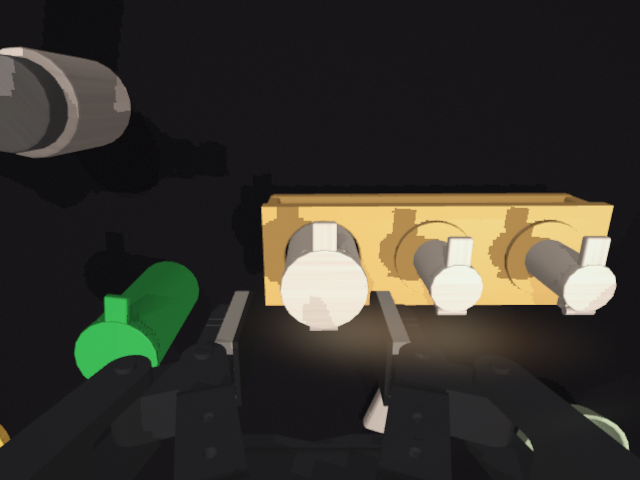

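The tab is at (324,237) in the wrist view, in line with the jaws. The green tube is off to the left. Descending.

{"api": "move_arm", "payload": {"increments": [{"tx":-0.2,"ty":0.75,"tz":3.0,"rx":0,"ry":0,"rz":0,"gripper":0},{"tx":0,"ty":0,"tz":4.0,"rx":0,"ry":0,"rz":0,"gripper":0},{"tx":0,"ty":0,"tz":2.7,"rx":0,"ry":0,"rz":0,"gripper":0},{"tx":0,"ty":0,"tz":1.5,"rx":0,"ry":0,"rz":0,"gripper":0},{"tx":0,"ty":0,"tz":1.5,"rx":0,"ry":0,"rz":0,"gripper":0},{"tx":0,"ty":0,"tz":0,"rx":0,"ry":0,"rz":0,"gripper":-0.3},{"tx":0,"ty":0,"tz":0,"rx":0,"ry":0,"rz":0,"gripper":-0.8},{"tx":0,"ty":0,"tz":0,"rx":0,"ry":0,"rz":0,"gripper":-0.8},{"tx":0,"ty":0,"tz":0,"rx":0,"ry":0,"rz":0,"gripper":-0.8},{"tx":0,"ty":0,"tz":0,"rx":0,"ry":0,"rz":0,"gripper":-0.8}], "squeeze": 25}}

```text
clock: 5.2
eef_pos: [491.8, -224.1, 105.8]
tcp_rot: [-3.135, -0.001, -3.085]
contact_force: [-9.9, -26.2, 0.1]
opening: 0.178
```

{"api": "move_arm", "payload": {"increments": [{"tx":0,"ty":-0.2,"tz":0,"rx":0,"ry":0,"rz":0,"gripper":-0.8},{"tx":-0.06,"ty":0,"tz":-1.0,"rx":0,"ry":0,"rz":0,"gripper":-0.8},{"tx":-0.2,"ty":0,"tz":-1.0,"rx":0,"ry":0,"rz":0,"gripper":-0.8}]}}

```text
clock: 5.5
eef_pos: [496.8, -224.7, 126.3]
tcp_rot: [-3.136, 0.004, -3.086]
contact_force: [5.8, -14.3, -6.0]
opening: 0.174
```

{"api": "move_arm", "payload": {"increments": [{"tx":-0.3,"ty":-0.1,"tz":-0.95,"rx":0,"ry":0,"rz":0,"gripper":-0.8},{"tx":-0.45,"ty":0,"tz":-0.9,"rx":0,"ry":0,"rz":0,"gripper":-0.8},{"tx":-0.55,"ty":0,"tz":-0.8,"rx":0,"ry":0,"rz":0,"gripper":-0.8},{"tx":-0.65,"ty":0,"tz":-0.75,"rx":0,"ry":0,"rz":0,"gripper":-0.8},{"tx":-0.75,"ty":0,"tz":-0.65,"rx":0,"ry":0,"rz":0,"gripper":-0.8},{"tx":-0.8,"ty":0,"tz":-0.55,"rx":0,"ry":0,"rz":0,"gripper":-0.8}]}}

```text
clock: 6.1
eef_pos: [531.5, -222.9, 171.7]
tcp_rot: [-3.137, 0.003, -3.086]
contact_force: [4.2, -11.5, -13.1]
opening: 0.17
```

{"api": "move_arm", "payload": {"increments": [{"tx":-0.9,"ty":-0.1,"tz":-0.45,"rx":0,"ry":0,"rz":0,"gripper":-0.8},{"tx":-0.95,"ty":0,"tz":-0.3,"rx":0,"ry":0,"rz":0,"gripper":-0.8},{"tx":-1.0,"ty":0,"tz":-0.2,"rx":0,"ry":0,"rz":0,"gripper":-0.8},{"tx":-1.0,"ty":0,"tz":-0.05,"rx":0,"ry":0,"rz":0,"gripper":-0.8},{"tx":-0.7,"ty":0,"tz":0.05,"rx":0,"ry":0,"rz":0,"gripper":-0.8},{"tx":0,"ty":0,"tz":0,"rx":0,"ry":0,"rz":0,"gripper":-0.8}]}}

```text
clock: 6.7
eef_pos: [576.5, -220.7, 181.0]
tcp_rot: [-3.139, 0.001, -3.086]
contact_force: [0.3, -7.3, -2.6]
opening: 0.168
```

{"api": "move_arm", "payload": {"increments": [{"tx":0,"ty":0,"tz":0,"rx":0,"ry":0,"rz":0,"gripper":0},{"tx":0,"ty":0,"tz":0,"rx":0,"ry":0,"rz":0,"gripper":0},{"tx":0,"ty":0,"tz":-2,"rx":0,"ry":0,"rz":0,"gripper":0},{"tx":0,"ty":0,"tz":-4,"rx":0,"ry":0,"rz":0,"gripper":0},{"tx":0.5,"ty":4.8,"tz":0,"rx":0,"ry":0,"rz":0,"gripper":1},{"tx":0.5,"ty":4.8,"tz":0,"rx":0,"ry":0,"rz":0,"gripper":1},{"tx":0.5,"ty":4.8,"tz":0,"rx":0,"ry":0,"rz":0,"gripper":1},{"tx":0.5,"ty":4.8,"tz":0,"rx":0,"ry":0,"rz":0,"gripper":1},{"tx":0.5,"ty":4.8,"tz":0,"rx":0,"ry":0,"rz":0,"gripper":1},{"tx":0.5,"ty":4.8,"tz":0,"rx":0,"ry":0,"rz":0,"gripper":1},{"tx":0.5,"ty":4.8,"tz":0,"rx":0,"ry":0,"rz":0,"gripper":1},{"tx":0,"ty":0,"tz":0,"rx":0,"ry":0,"rz":0,"gripper":1}]}}

```text
clock: 7.9
eef_pos: [521.4, 118.9, 240.6]
tcp_rot: [3.139, 0.001, -3.083]
contact_force: [1.1, -1.2, 0.1]
opening: 0.997
```

```bash
python3 - <<'E'
from h import *
for c in ['top','scene']:
    a,d=r.grab_frame(c); P=cloud(c,d); save(a,c+'1.png')
    k=P.reshape(-1,3); k=k[(k[:,0]>480)&(k[:,0]<620)&(abs(k[:,1]+222)<45)&(k[:,2]>124)&(k[:,2]<205)]
    print(c,len(k),k.min(0).round(1) if len(k) else '',k.max(0).round(1) if len(k) else '')
    for lo in range(120,200,15):
        q=k[(k[:,2]>lo)&(k[:,2]<lo+15)]
        if len(q): print(lo,len(q),q[:,:2].mean(0).round(1),q[:,0].min().round(1),q[:,0].max().round(1))
print(r.sense()['eef_pos'])
E
```

```text
top 265 [ 566.6 -249.   124.1] [ 580.  -190.7  195.7]
120 36 [ 568.5 -220.2] 566.6 570.6
135 53 [ 570.  -216.8] 567.6 576.9
150 79 [ 572.6 -219.9] 569.1 580.0
165 62 [ 574.3 -219. ] 570.8 579.4
180 33 [ 576.3 -219.9] 572.7 579.8
195 2 [ 577.3 -220.2] 576.4 578.3
scene 241 [ 570.2 -249.7  125.1] [ 583.  -189.9  194.1]
120 26 [ 577.2 -219.5] 575.3 578.9
135 61 [ 577.3 -213.8] 570.2 580.4
150 65 [ 577.7 -211.9] 570.9 581.6
165 55 [ 578.6 -216. ] 572.7 582.2
180 34 [ 579.8 -219.1] 575.9 583.0
[522.25376189 114.97499706 240.36212855]
```

{"api": "move_arm", "payload": {"increments": [{"tx":0,"ty":0,"tz":0,"rx":0,"ry":0,"rz":4.7,"gripper":1},{"tx":0,"ty":0,"tz":0,"rx":0,"ry":0,"rz":4.7,"gripper":1},{"tx":2.4,"ty":3.8,"tz":0,"rx":0,"ry":0,"rz":0,"gripper":1},{"tx":2.4,"ty":3.8,"tz":0,"rx":0,"ry":0,"rz":0,"gripper":1},{"tx":0,"ty":0,"tz":2,"rx":0,"ry":-7.5,"rz":0,"gripper":1},{"tx":0,"ty":0,"tz":2,"rx":0,"ry":-7.5,"rz":0,"gripper":1},{"tx":0,"ty":0,"tz":0,"rx":0,"ry":-7.5,"rz":0,"gripper":1},{"tx":0,"ty":0,"tz":0,"rx":0,"ry":-7.5,"rz":0,"gripper":1},{"tx":0,"ty":0,"tz":0,"rx":0,"ry":0,"rz":0,"gripper":1},{"tx":0,"ty":0,"tz":0,"rx":0,"ry":0,"rz":0,"gripper":1}]}}

```text
clock: 9.0
eef_pos: [486.6, 191.9, 200.0]
tcp_rot: [-3.135, 0.489, 3.031]
contact_force: [0.6, 0.1, 0.5]
opening: 1.0
```

```bash
python3 - <<'E'
from h import *
s=r.sense(); a,d=r.grab_frame('wrist'); save(a,'w2.png'); P=wcloud(d,s)
print(s['eef_pos'],s['tcp_rot'],s['qpos'].round(2))
for o in r.cut_out('cup','wrist')[:2]:
    q=P[o['mask']]; q=q[(q[:,2]>22)&(q[:,2]<60)]; print(o['confidence'],o['bbox'],len(q),q.mean(0),q.max(0),cv2.minAreaRect(q[:,:2].astype(np.float32)))
    q=q[q[:,2]>39]; print(len(q),cv2.minAreaRect(q[:,:2].astype(np.float32)))
for n in ['cup','cup_lip']:
  for o in r.place_of(n,'wrist')[:2]: print(n,o)
E
```

```text
[486.58636508 191.89948661 199.96430121] [-3.13496572  0.48907671  3.03098977] [ 0.57  0.08  2.18 -0.58  0.58 -0.44]
0.86 [290.0, 93.7, 364.9, 227.1] 4391 [545.45332175 194.02079859  34.11198841] [597.62150116 221.47185668  51.70672672] ((546.734619140625, 193.35049438476562), (46.08870315551758, 99.66339874267578), 83.70294189453125)
1284 ((545.6497192382812, 193.4553985595703), (46.07719421386719, 97.50199127197266), 83.66178131103516)
0.42 [298.5, 130.7, 324.3, 153.7] 322 [528.16177969 185.40857234  25.16351271] [537.45376305 193.53883875  28.98384186] ((528.8743286132812, 185.00001525878906), (16.269561767578125, 15.592620849609375), 51.48366165161133)
0 ((0.0, 0.0), (0.0, 0.0), 0.0)
cup {'location': [117.1, 326.7], 'confidence': 0.61}
cup_lip {'location': [217.1, 324.5], 'confidence': 0.59}
```

View pics/w2.png

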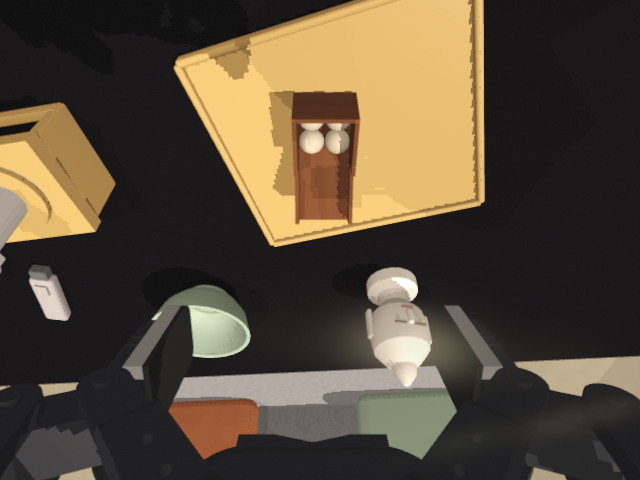

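The cup's spout points away and the four stones are in its body (290–358, 93–220). The jaws are aligned to grip its sides. Moving in.

{"api": "move_arm", "payload": {"increments": [{"tx":4.7,"ty":0.8,"tz":0,"rx":0,"ry":0,"rz":0,"gripper":1},{"tx":0,"ty":0,"tz":4.7,"rx":0,"ry":0,"rz":0,"gripper":1},{"tx":0,"ty":0,"tz":4.5,"rx":0,"ry":0,"rz":0,"gripper":1},{"tx":0,"ty":0,"tz":4.0,"rx":0,"ry":0,"rz":0,"gripper":1},{"tx":0,"ty":0,"tz":2.0,"rx":0,"ry":0,"rz":0,"gripper":1},{"tx":0,"ty":0,"tz":0,"rx":0,"ry":0,"rz":0,"gripper":1}]}}

```text
clock: 9.8
eef_pos: [517.7, 194.6, 40.8]
tcp_rot: [-3.134, 0.487, 3.027]
contact_force: [-0.0, 0.3, -0.1]
opening: 1.002
```

{"api": "move_arm", "payload": {"increments": [{"tx":0,"ty":0.1,"tz":1.6,"rx":0,"ry":0,"rz":0,"gripper":1},{"tx":0,"ty":0,"tz":1.5,"rx":0,"ry":0,"rz":0,"gripper":1},{"tx":0,"ty":0,"tz":0,"rx":0,"ry":0,"rz":0,"gripper":0.4},{"tx":0,"ty":0,"tz":0,"rx":0,"ry":0,"rz":0,"gripper":0.2},{"tx":0,"ty":0,"tz":0,"rx":0,"ry":0,"rz":0,"gripper":-0.2},{"tx":0,"ty":0,"tz":0,"rx":0,"ry":0,"rz":0,"gripper":-0.2},{"tx":0,"ty":0,"tz":0,"rx":0,"ry":0,"rz":0,"gripper":-0.2},{"tx":0,"ty":0,"tz":0,"rx":0,"ry":0,"rz":0,"gripper":-0.2}], "squeeze": 45}}

```text
clock: 10.6
eef_pos: [534.6, 198.1, 24.8]
tcp_rot: [-3.13, 0.477, 3.03]
contact_force: [-2.6, -1.6, 7.2]
opening: 0.526
```

```bash
python3 - <<'E'
from h import *
s=r.sense(); print({k:np.round(v,3) for k,v in s.items()})
a,d=r.grab_frame('scene'); cv2.imwrite('pics/s2.png',cv2.resize(a[300:470,330:510,::-1],None,fx=3,fy=3,interpolation=cv2.INTER_CUBIC))
E
```

```text
{'clock': np.float64(10.6), 'qpos': array([ 0.522,  0.486,  2.184, -1.295,  0.297,  0.293]), 'qvel': array([ 0.   , -0.001, -0.001,  0.001,  0.   , -0.001]), 'joint_efforts': array([ 1.3000e-01, -4.8198e+01, -1.6115e+01, -7.0800e-01,  2.6100e-01,
        8.0000e-03]), 'eef_pos': array([534.633, 198.109,  24.791]), 'tcp_rot': array([-3.13 ,  0.477,  3.03 ]), 'contact_force': array([-2.616, -1.556,  7.165]), 'wrist_torque': array([-0.235,  0.106, -0.084]), 'opening': np.float64(0.526)}
```

View pics/s2.png

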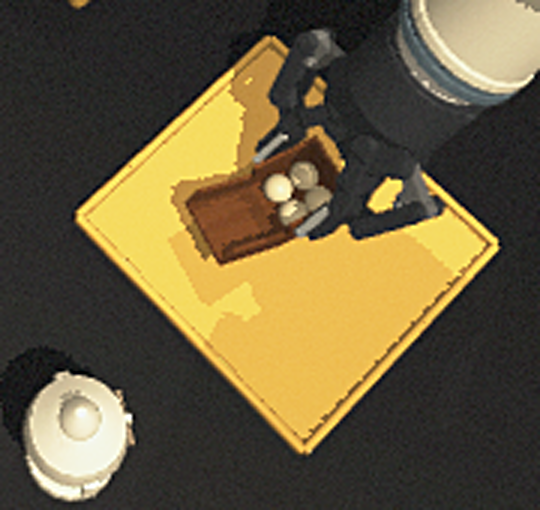

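J4 hit its range near a wrist singularity, so the grip is too high at the top edge of the cup. I'll release, reduce the lean and grip lower.

{"api": "move_arm", "payload": {"increments": [{"tx":0,"ty":0,"tz":0,"rx":0,"ry":0,"rz":0,"gripper":0.6},{"tx":0,"ty":0,"tz":0,"rx":0,"ry":0,"rz":0,"gripper":1},{"tx":0,"ty":0,"tz":-1,"rx":0,"ry":0,"rz":0,"gripper":1},{"tx":0,"ty":0,"tz":0,"rx":0,"ry":5,"rz":0,"gripper":1},{"tx":0,"ty":0,"tz":0,"rx":0,"ry":5,"rz":0,"gripper":1},{"tx":0,"ty":0,"tz":0,"rx":0,"ry":5,"rz":0,"gripper":1},{"tx":0,"ty":0,"tz":0,"rx":0,"ry":0,"rz":0,"gripper":1}]}}

```text
clock: 11.35
eef_pos: [532.9, 192.5, 33.2]
tcp_rot: [-3.113, 0.338, 3.022]
contact_force: [0.4, -0.5, -0.1]
opening: 0.999
```

```bash
python3 - <<'E'
from h import *
s=r.sense(); a,d=r.grab_frame('wrist'); save(a,'w3.png'); P=wcloud(d,s)
print(s['eef_pos'],s['tcp_rot'],s['qpos'].round(2))
for o in r.cut_out('cup','wrist')[:1]:
    q=P[o['mask']]; q=q[(q[:,2]>22)&(q[:,2]<60)]; print(o['confidence'],o['bbox'],len(q),q.max(0),cv2.minAreaRect(q[:,:2].astype(np.float32)))
a,d=r.grab_frame('top'); P=cloud('top',d)
for o in r.cut_out('cup','top')[:2]:
    q=P[o['mask']]; q=q[(q[:,2]>22)&(q[:,2]<60)]; print(o['confidence'],o['bbox'],len(q),q.max(0),cv2.minAreaRect(q[:,:2].astype(np.float32)))
E
```

```text
[532.93581791 192.46786111  33.15059381] [-3.1125763   0.33846989  3.02246423] [ 0.47  0.46  2.1  -0.61  0.37 -0.42]
0.87 [255.8, 190.4, 405.8, 433.2] 17225 [599.29426122 225.43409853  51.43962533] ((547.4952392578125, 196.8568878173828), (46.37391662597656, 100.6303939819336), 83.36589050292969)
0.87 [194.6, 341.6, 246.1, 370.9] 368 [375.42187254 191.21118749  49.86133823] ((339.18701171875, 139.69590759277344), (99.96112823486328, 46.33861541748047), 70.63868713378906)
0.8 [186.4, 241.4, 211.3, 269.9] 369 [595.71100485 220.67475733  52.51754566] ((561.6102294921875, 195.73480224609375), (48.750938415527344, 65.79238891601562), 84.35555267333984)
```

{"api": "move_arm", "payload": {"increments": [{"tx":0,"ty":0.6,"tz":0,"rx":-1.6,"ry":4,"rz":0,"gripper":1},{"tx":1.1,"ty":0,"tz":0,"rx":0,"ry":0,"rz":0,"gripper":1},{"tx":0,"ty":0,"tz":1.1,"rx":0,"ry":0,"rz":0,"gripper":1},{"tx":0,"ty":0,"tz":0.7,"rx":0,"ry":0,"rz":0,"gripper":1},{"tx":0,"ty":0,"tz":0,"rx":0,"ry":0,"rz":0,"gripper":1}]}}

```text
clock: 12.05
eef_pos: [526.1, 196.1, 10.3]
tcp_rot: [-3.13, 0.28, 3.024]
contact_force: [-1.5, 1.0, 0.5]
opening: 0.999
```

{"api": "move_arm", "payload": {"increments": [{"tx":-0.3,"ty":0.3,"tz":0,"rx":0,"ry":0,"rz":0,"gripper":1},{"tx":0,"ty":0,"tz":0,"rx":0,"ry":0,"rz":0,"gripper":0.4},{"tx":0,"ty":0,"tz":0,"rx":0,"ry":0,"rz":0,"gripper":0.2},{"tx":0,"ty":0,"tz":0,"rx":0,"ry":0,"rz":0,"gripper":-0.2},{"tx":0,"ty":0,"tz":0,"rx":0,"ry":0,"rz":0,"gripper":-0.2},{"tx":0,"ty":0,"tz":0,"rx":0,"ry":0,"rz":0,"gripper":-0.2}]}}

```text
clock: 12.65
eef_pos: [530.0, 199.2, 13.0]
tcp_rot: [-3.132, 0.281, 3.023]
contact_force: [-2.0, -0.3, 6.1]
opening: 0.532
```

{"api": "move_arm", "payload": {"increments": [{"tx":-0.4,"ty":0,"tz":-1.45,"rx":0,"ry":0,"rz":0,"gripper":-0.2},{"tx":-0.4,"ty":0,"tz":-1.45,"rx":0,"ry":0,"rz":0,"gripper":-0.2},{"tx":-0.8,"ty":0,"tz":-2.9,"rx":0,"ry":0,"rz":0,"gripper":-0.2},{"tx":-0.8,"ty":0,"tz":-2.9,"rx":0,"ry":0,"rz":0,"gripper":-0.2},{"tx":0,"ty":0,"tz":0,"rx":0,"ry":0,"rz":0,"gripper":-0.2}]}}

```text
clock: 13.15
eef_pos: [530.8, 201.3, 106.4]
tcp_rot: [-3.135, 0.285, 3.022]
contact_force: [-0.1, 0.1, -1.0]
opening: 0.53
```

```bash
python3 - <<'E'
from h import *
s=r.sense(); a,d=r.grab_frame('scene'); P=cloud('scene',d)
print({k:np.round(s[k],2) for k in ['clock','eef_pos','tcp_rot','qpos','contact_force','opening']})
cv2.imwrite('pics/s3.png',cv2.resize(a[280:450,330:510,::-1],None,fx=3,fy=3,interpolation=cv2.INTER_CUBIC))
for o in r.place_of('stone0_center','scene')[:4]: print(o)
for o in r.place_of('cup_lip','scene')[:4]: print(o)
E
```

```text
{'clock': np.float64(13.15), 'eef_pos': array([530.85, 201.25, 106.37]), 'tcp_rot': array([-3.13,  0.29,  3.02]), 'qpos': array([ 0.46,  0.33,  2.04, -0.31,  0.55, -0.75]), 'contact_force': array([-0.07,  0.1 , -1.  ]), 'opening': np.float64(0.53)}
{'location': [342.2, 440.2], 'confidence': 0.62}
{'location': [362.1, 406.3], 'confidence': 0.66}
{'location': [273.3, 469.9], 'confidence': 0.45}
```

View pics/s3.png

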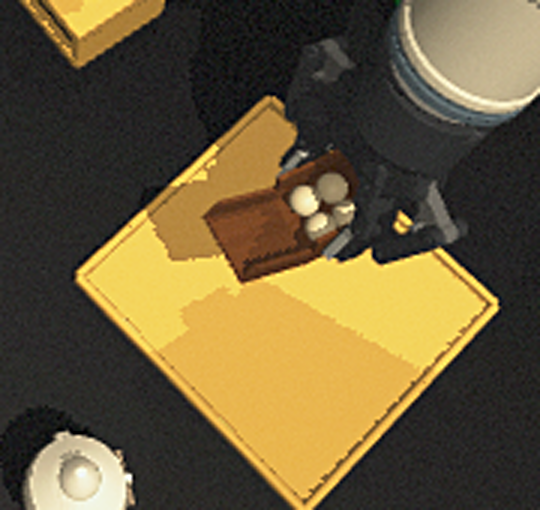

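Cup is held with all four stones. Carrying it level towards the tube.

{"api": "move_arm", "payload": {"increments": [{"tx":-1.0,"ty":0,"tz":-3.3,"rx":0,"ry":0,"rz":0,"gripper":-0.2},{"tx":-1.0,"ty":0,"tz":-3.3,"rx":0,"ry":0,"rz":0,"gripper":-0.2},{"tx":0.2,"ty":-2,"tz":0,"rx":0,"ry":0,"rz":0,"gripper":-0.2},{"tx":0.2,"ty":-3.5,"tz":0,"rx":0,"ry":0,"rz":0,"gripper":-0.2},{"tx":0.2,"ty":-4.5,"tz":0,"rx":0,"ry":0,"rz":0,"gripper":-0.2},{"tx":0.2,"ty":-4.5,"tz":0,"rx":0,"ry":0,"rz":0,"gripper":-0.2},{"tx":0.2,"ty":-4.5,"tz":0,"rx":0,"ry":0,"rz":0,"gripper":-0.2},{"tx":0.2,"ty":-4.5,"tz":0,"rx":0,"ry":0,"rz":0,"gripper":-0.2},{"tx":0.2,"ty":-4.5,"tz":0,"rx":0,"ry":0,"rz":0,"gripper":-0.2},{"tx":0.2,"ty":-4.5,"tz":0,"rx":0,"ry":0,"rz":0,"gripper":-0.2},{"tx":0.2,"ty":-4.5,"tz":0,"rx":0,"ry":0,"rz":0,"gripper":-0.2},{"tx":0,"ty":-3,"tz":0,"rx":0,"ry":0,"rz":0,"gripper":-0.2}]}}

```text
clock: 14.5
eef_pos: [462.4, -196.4, 169.1]
tcp_rot: [-3.132, 0.278, 3.021]
contact_force: [0.7, 0.1, -1.6]
opening: 0.535
```

{"api": "move_arm", "payload": {"increments": [{"tx":0,"ty":-1.5,"tz":0,"rx":0,"ry":0,"rz":0,"gripper":-0.2},{"tx":0,"ty":0,"tz":0,"rx":0,"ry":0,"rz":0,"gripper":-0.2}]}}

```text
clock: 14.7
eef_pos: [461.2, -210.8, 169.3]
tcp_rot: [-3.132, 0.278, 3.019]
contact_force: [0.7, 0.7, -2.7]
opening: 0.529
```

{"api": "move_arm", "payload": {"increments": [{"tx":0,"ty":-0.3,"tz":0,"rx":0,"ry":5,"rz":0,"gripper":-0.2},{"tx":0.3,"ty":0,"tz":0,"rx":0,"ry":5,"rz":0,"gripper":-0.2},{"tx":0.3,"ty":0,"tz":0,"rx":0,"ry":5,"rz":0,"gripper":-0.2},{"tx":0,"ty":0,"tz":1.5,"rx":0,"ry":5,"rz":0,"gripper":-0.2},{"tx":0,"ty":0,"tz":1.7,"rx":0,"ry":0,"rz":0,"gripper":-0.2},{"tx":0,"ty":0,"tz":0,"rx":0,"ry":0,"rz":0,"gripper":-0.2}]}}

```text
clock: 15.3
eef_pos: [453.6, -209.9, 135.0]
tcp_rot: [-3.133, -0.074, 3.02]
contact_force: [-0.8, -0.2, -1.5]
opening: 0.532
```

```bash
python3 - <<'E'
from h import *
s=r.sense(); print(s['clock'],s['eef_pos'].round(1),s['tcp_rot'].round(3),s['qpos'].round(2))
for c in ['top','scene']:
    a,d=r.grab_frame(c); P=cloud(c,d); save(a,c+'4.png')
    for o in r.place_of('cup_lip',c)[:3]:
        v,u=np.round(o['location']).astype(int); print(c,v,u,round(o['confidence'],2),P[v,u].round(1))
    h=cv2.cvtColor(a,cv2.COLOR_RGB2HSV).astype(int); A=a.astype(int)
    m=(A[...,0]>A[...,1]*1.5)&(A[...,0]>30)&(A[...,0]<150)&(P[...,2]>90)&(P[...,2]<200)&(P[...,0]>380)&(P[...,0]<600)&(abs(P[...,1]+220)<60)
    q=P[m]; print(len(q)); 
    if len(q):
        x=q[:,0]; e=q[x>np.percentile(x,97)]; print('front edge',e.mean(0).round(1),x.max().round(1),'y',q[:,1].min().round(1),q[:,1].max().round(1))
b=cv2.imread('pics/top4.png')[200:300,320:440]; c=cv2.imread('pics/scene4.png')[130:270,250:418]
cv2.imwrite('pics/c4.png',np.hstack([cv2.resize(b,(400,333),interpolation=2),cv2.resize(c,(400,333),interpolation=2)]))
E
```

```text
15.3 [ 453.6 -209.9  135. ] [-3.133 -0.074  3.02 ] [-0.42  0.32  1.94 -0.04  0.96 -1.84]
top 361 242 0.96 [323.3  95.7  -2.1]
189
front edge [ 442.3 -186.1  157.6] 444.0 y -229.1 -182.3
scene 275 470 0.87 [326.5  93.5  28.5]
scene 186 315 0.71 [ 514.4 -235.8  111.7]
601
front edge [ 524.  -202.7  141.3] 525.5 y -243.4 -183.2
```

View pics/c4.png

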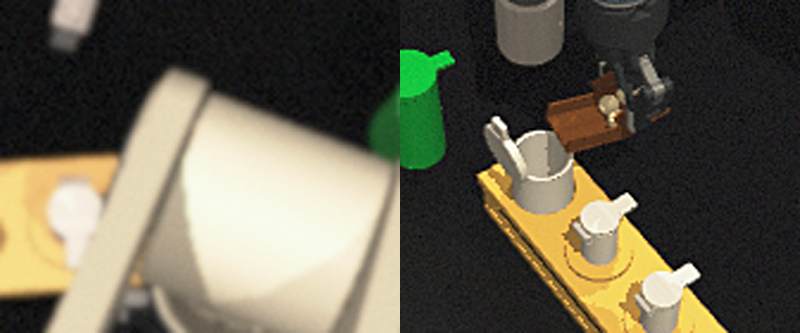

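Scene view: the cap stands open and the spout is just short of the wide mouth with the stones still in the cup body. I'll shift about 4 mm in y, lower it, and start tipping about the lip.

{"api": "move_arm", "payload": {"increments": [{"tx":-0.3,"ty":-0.4,"tz":1.1,"rx":0,"ry":0,"rz":0,"gripper":-0.2},{"tx":0.02,"ty":0,"tz":-0.62,"rx":0,"ry":5,"rz":0,"gripper":-0.2},{"tx":0.02,"ty":0,"tz":-0.62,"rx":0,"ry":5,"rz":0,"gripper":-0.2},{"tx":0.02,"ty":0,"tz":-0.62,"rx":0,"ry":5,"rz":0,"gripper":-0.2},{"tx":0,"ty":0,"tz":0,"rx":0,"ry":0,"rz":0,"gripper":-0.2},{"tx":0,"ty":0,"tz":0,"rx":0,"ry":0,"rz":0,"gripper":-0.2},{"tx":0.01,"ty":0,"tz":-0.31,"rx":0,"ry":2.5,"rz":0,"gripper":-0.2},{"tx":0,"ty":0,"tz":0,"rx":0,"ry":0,"rz":0,"gripper":-0.2},{"tx":0,"ty":0,"tz":0,"rx":0,"ry":0,"rz":0,"gripper":-0.2},{"tx":0.01,"ty":0,"tz":-0.31,"rx":0,"ry":2.5,"rz":0,"gripper":-0.2},{"tx":0,"ty":0,"tz":0,"rx":0,"ry":0,"rz":0,"gripper":-0.2},{"tx":0,"ty":0,"tz":0,"rx":0,"ry":0,"rz":0,"gripper":-0.2}]}}

```text
clock: 16.7
eef_pos: [460.9, -216.2, 151.0]
tcp_rot: [-3.131, -0.416, 3.016]
contact_force: [-0.3, 0.2, -0.9]
opening: 0.528
```

{"api": "move_arm", "payload": {"increments": [{"tx":0,"ty":0,"tz":0.3,"rx":0,"ry":0,"rz":0,"gripper":-0.2},{"tx":0.01,"ty":0,"tz":-0.31,"rx":0,"ry":2.5,"rz":0,"gripper":-0.2},{"tx":0,"ty":0,"tz":0,"rx":0,"ry":0,"rz":0,"gripper":-0.2},{"tx":0.01,"ty":0,"tz":-0.31,"rx":0,"ry":2.5,"rz":0,"gripper":-0.2},{"tx":0,"ty":0,"tz":0,"rx":0,"ry":0,"rz":0,"gripper":-0.2},{"tx":0,"ty":0,"tz":0,"rx":0,"ry":0,"rz":0,"gripper":-0.2},{"tx":0.01,"ty":0,"tz":-0.31,"rx":0,"ry":2.5,"rz":0,"gripper":-0.2},{"tx":0,"ty":0,"tz":0,"rx":0,"ry":0,"rz":0,"gripper":-0.2},{"tx":0.01,"ty":0,"tz":-0.31,"rx":0,"ry":2.5,"rz":0,"gripper":-0.2},{"tx":0,"ty":0,"tz":0,"rx":0,"ry":0,"rz":0,"gripper":-0.2},{"tx":0,"ty":0,"tz":0,"rx":0,"ry":0,"rz":0,"gripper":-0.2},{"tx":0,"ty":0,"tz":0,"rx":0,"ry":0,"rz":0,"gripper":-0.2}]}}

```text
clock: 17.9
eef_pos: [465.0, -216.6, 159.6]
tcp_rot: [-3.13, -0.591, 3.013]
contact_force: [-0.2, 0.4, -1.3]
opening: 0.533
```

{"api": "move_arm", "payload": {"increments": [{"tx":0.01,"ty":0,"tz":-0.31,"rx":0,"ry":2.5,"rz":0,"gripper":-0.2},{"tx":0.01,"ty":0,"tz":-0.31,"rx":0,"ry":2.5,"rz":0,"gripper":-0.2},{"tx":0,"ty":0,"tz":0,"rx":0,"ry":0,"rz":0,"gripper":-0.2},{"tx":0,"ty":0,"tz":0,"rx":0,"ry":0,"rz":0,"gripper":-0.2},{"tx":0.01,"ty":0,"tz":-0.31,"rx":0,"ry":2.5,"rz":0,"gripper":-0.2},{"tx":0.01,"ty":0,"tz":-0.31,"rx":0,"ry":2.5,"rz":0,"gripper":-0.2},{"tx":0,"ty":0,"tz":0,"rx":0,"ry":0,"rz":0,"gripper":-0.2},{"tx":0,"ty":0,"tz":0,"rx":0,"ry":0,"rz":0,"gripper":-0.2},{"tx":0,"ty":0,"tz":0,"rx":0,"ry":0,"rz":0,"gripper":-0.2},{"tx":0,"ty":0,"tz":0,"rx":0,"ry":0,"rz":0,"gripper":-0.2}]}}

```text
clock: 18.9
eef_pos: [472.3, -217.4, 169.9]
tcp_rot: [-3.128, -0.765, 3.01]
contact_force: [-0.4, 0.4, -1.9]
opening: 0.528
```

```bash
python3 - <<'E'
from h import *
s=r.sense(); print(s['clock'],s['eef_pos'].round(1),s['tcp_rot'].round(3),s['contact_force'].round(1))
a,d=r.grab_frame('scene'); w,_=r.grab_frame('wrist')
for c in ['scene','wrist']:
  for o in r.place_of('stone0_center',c)[:4]: print(c,o)
c=a[130:270,250:418,::-1]
cv2.imwrite('pics/c5.png',np.hstack([cv2.resize(c,(400,333),interpolation=2),cv2.resize(w[:,:,::-1],(400,333))]))
E
```

```text
18.9 [ 472.3 -217.4  169.9] [-3.128 -0.765  3.01 ] [-0.4  0.4 -1.9]
```

View pics/c5.png

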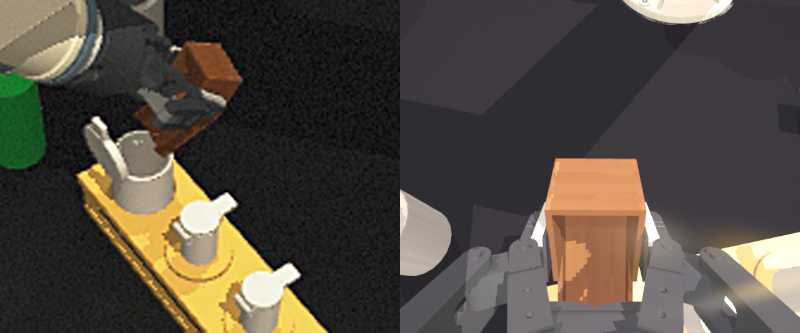

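The wrist view shows the tipped cup empty, and no stones are lying around the tube. Retreating and levelling.

{"api": "move_arm", "payload": {"increments": [{"tx":2.5,"ty":0,"tz":0.3,"rx":0,"ry":0,"rz":0,"gripper":-0.2},{"tx":2.5,"ty":0,"tz":0.3,"rx":0,"ry":0,"rz":0,"gripper":-0.2},{"tx":0,"ty":0,"tz":0,"rx":0,"ry":-6,"rz":0,"gripper":-0.2},{"tx":0,"ty":0,"tz":0,"rx":0,"ry":-6,"rz":0,"gripper":-0.2},{"tx":0,"ty":0,"tz":0,"rx":0,"ry":-6,"rz":0,"gripper":-0.2},{"tx":0,"ty":0,"tz":0,"rx":0,"ry":-6,"rz":0,"gripper":-0.2},{"tx":0,"ty":0,"tz":0,"rx":0,"ry":-6,"rz":0,"gripper":-0.2},{"tx":0,"ty":0,"tz":0,"rx":0,"ry":-6,"rz":0,"gripper":-0.2},{"tx":0,"ty":0,"tz":0,"rx":0,"ry":-6,"rz":0,"gripper":-0.2},{"tx":0,"ty":0,"tz":0,"rx":0,"ry":-6,"rz":0,"gripper":-0.2},{"tx":0,"ty":0,"tz":0,"rx":0,"ry":-6,"rz":0,"gripper":-0.2},{"tx":0,"ty":0,"tz":0,"rx":0,"ry":-5.8,"rz":0,"gripper":-0.2}]}}

```text
clock: 20.3
eef_pos: [432.4, -212.3, 200.6]
tcp_rot: [-3.13, 0.282, 3.023]
contact_force: [-1.1, 0.4, -1.0]
opening: 0.529
```

```bash
python3 - <<'E'
from h import *
s=r.sense(); print(s['clock'],s['eef_pos'].round(1),s['tcp_rot'].round(3),s['contact_force'].round(1),s['qpos'].round(2))
a,d=r.grab_frame('scene')
for n in ['stone0_center']:
  for o in r.place_of(n,'scene')[:4]: print(o)
P=cloud('scene',d); k=P.reshape(-1,3); 
q=k[(abs(k[:,0]-535)<25)&(abs(k[:,1]+223)<25)&(k[:,2]<100)&(k[:,2]>-5)]; print('in tube',len(q),q[:,2].min() if len(q) else '')
save(a,'s6.png')
E
```

```text
20.3 [ 432.4 -212.3  200.6] [-3.13   0.282  3.023] [-1.1  0.4 -1. ] [-0.53  0.04  2.15  0.16  0.7  -2.09]
{'location': [378.2, 425.8], 'confidence': 0.23}
in tube 294 38.30657506690211
```

{"api": "move_arm", "payload": {"increments": [{"tx":-0.46,"ty":2.1,"tz":0.13,"rx":0,"ry":0,"rz":0,"gripper":-0.2},{"tx":-0.46,"ty":4.4,"tz":0.13,"rx":0,"ry":0,"rz":0,"gripper":-0.2},{"tx":-0.46,"ty":4.4,"tz":0.13,"rx":0,"ry":0,"rz":0,"gripper":-0.2},{"tx":-0.46,"ty":4.4,"tz":0.13,"rx":0,"ry":0,"rz":0,"gripper":-0.2},{"tx":-0.46,"ty":4.4,"tz":0.13,"rx":0,"ry":0,"rz":0,"gripper":-0.2},{"tx":-0.46,"ty":4.4,"tz":0.13,"rx":0,"ry":0,"rz":0,"gripper":-0.2},{"tx":-0.46,"ty":4.4,"tz":0.13,"rx":0,"ry":0,"rz":0,"gripper":-0.2},{"tx":-0.46,"ty":4.4,"tz":0.13,"rx":0,"ry":0,"rz":0,"gripper":-0.2},{"tx":-0.46,"ty":4.4,"tz":0.13,"rx":0,"ry":0,"rz":0,"gripper":-0.2},{"tx":-0.46,"ty":4.4,"tz":0.13,"rx":0,"ry":0,"rz":0,"gripper":-0.2},{"tx":0,"ty":0,"tz":0,"rx":0,"ry":0,"rz":0,"gripper":-0.2}]}}

```text
clock: 21.5
eef_pos: [533.0, 201.1, 196.7]
tcp_rot: [-3.132, 0.279, 3.026]
contact_force: [0.9, -0.7, -0.9]
opening: 0.536
```

{"api": "move_arm", "payload": {"increments": [{"tx":1.04,"ty":0,"tz":3.6,"rx":0,"ry":0,"rz":0,"gripper":-0.2},{"tx":1.04,"ty":0,"tz":3.6,"rx":0,"ry":0,"rz":0,"gripper":-0.2},{"tx":1.04,"ty":0,"tz":3.6,"rx":0,"ry":0,"rz":0,"gripper":-0.2},{"tx":1.04,"ty":0,"tz":3.6,"rx":0,"ry":0,"rz":0,"gripper":-0.2},{"tx":0.5,"ty":0,"tz":1.9,"rx":0,"ry":0,"rz":0,"gripper":-0.2},{"tx":0,"ty":0,"tz":0,"rx":0,"ry":0,"rz":0,"gripper":-0.2}]}}

```text
clock: 22.1
eef_pos: [528.9, 193.1, 23.5]
tcp_rot: [-3.127, 0.272, 3.024]
contact_force: [-0.4, -0.6, -1.3]
opening: 0.534
```

{"api": "move_arm", "payload": {"increments": [{"tx":0.14,"ty":0,"tz":0.5,"rx":-0.5,"ry":0,"rz":0,"gripper":-0.2},{"tx":0.08,"ty":0,"tz":0.3,"rx":0,"ry":0,"rz":0,"gripper":-0.2},{"tx":0,"ty":0,"tz":0,"rx":0,"ry":0,"rz":0,"gripper":-0.2}]}}

```text
clock: 22.4
eef_pos: [531.0, 194.3, 19.0]
tcp_rot: [-3.141, 0.278, 3.022]
contact_force: [0.2, 0.6, -1.4]
opening: 0.533
```

{"api": "move_arm", "payload": {"increments": [{"tx":0.1,"ty":0,"tz":0.4,"rx":0,"ry":0,"rz":0,"gripper":-0.2},{"tx":0.05,"ty":0,"tz":0.2,"rx":0,"ry":0,"rz":0,"gripper":-0.2},{"tx":0,"ty":0,"tz":0,"rx":0,"ry":0,"rz":0,"gripper":-0.2}]}}

```text
clock: 22.7
eef_pos: [531.2, 194.5, 12.9]
tcp_rot: [-3.141, 0.279, 3.023]
contact_force: [-2.6, -0.6, 5.7]
opening: 0.529
```

{"api": "move_arm", "payload": {"increments": [{"tx":0,"ty":0,"tz":0,"rx":0,"ry":0,"rz":0,"gripper":0.2},{"tx":0,"ty":0,"tz":0,"rx":0,"ry":0,"rz":0,"gripper":0.6},{"tx":0,"ty":0,"tz":0,"rx":0,"ry":0,"rz":0,"gripper":1},{"tx":0,"ty":0,"tz":0,"rx":0,"ry":0,"rz":0,"gripper":1},{"tx":0,"ty":0,"tz":-2,"rx":0,"ry":0,"rz":0,"gripper":1},{"tx":0,"ty":0,"tz":-4,"rx":0,"ry":0,"rz":0,"gripper":1},{"tx":0,"ty":0,"tz":-4.5,"rx":0,"ry":0,"rz":0,"gripper":1},{"tx":0,"ty":0,"tz":-4.5,"rx":0,"ry":0,"rz":0,"gripper":0.5},{"tx":0,"ty":0,"tz":-4.5,"rx":0,"ry":5.5,"rz":0,"gripper":-1},{"tx":0,"ty":0,"tz":-3,"rx":0,"ry":5.5,"rz":-4.9,"gripper":-1},{"tx":0,"ty":0,"tz":-2,"rx":0,"ry":5,"rz":-5,"gripper":-1},{"tx":0,"ty":0,"tz":0,"rx":0,"ry":0,"rz":0,"gripper":-1}]}}

```text
clock: 23.9
eef_pos: [473.5, 202.5, 252.3]
tcp_rot: [-3.128, -0.0, -3.088]
contact_force: [1.4, -0.5, 0.2]
opening: 0.146
```

```bash
python3 - <<'E'
from h import *
s=r.sense(); print(s['clock'],s['eef_pos'].round(1),s['tcp_rot'].round(3),s['qpos'].round(2))
w,d=r.grab_frame('wrist'); P=wcloud(d,s)
for o in r.cut_out('cup','wrist')[:1]:
    q=P[o['mask']]; q=q[(q[:,2]>22)&(q[:,2]<60)]; print(o['confidence'],o['bbox'],len(q),q.max(0),cv2.minAreaRect(q[:,:2].astype(np.float32)))
a,_=r.grab_frame('scene'); b,db=r.grab_frame('top'); P=cloud('top',db)
k=P.reshape(-1,3); k=k[(k[:,0]>480)&(k[:,0]<620)&(abs(k[:,1]+222)<45)&(k[:,2]>124)&(k[:,2]<205)]; print(len(k),k.min(0),k.max(0))
for c in ['wrist','scene','top']:
  for o in r.place_of('stone0_center',c)[:4]: print(c,o)
f=lambda x,sz:cv2.resize(x[:,:,::-1],sz,interpolation=cv2.INTER_CUBIC)
cv2.imwrite('pics/c7.png',np.vstack([np.hstack([f(w,(400,300)),f(a,(400,300))]),np.hstack([f(a[140:260,250:410],(400,300)),f(b[200:320,330:490],(400,300))])]))
E
```

```text
23.9 [473.5 202.5 252.3] [-3.128 -0.    -3.088] [ 0.41  0.16  1.84 -0.01  1.15 -1.21]
0.91 [179.6, 1.8, 316.2, 84.7] 2140 [380.882367   193.17062236  47.04504005] ((342.8947448730469, 138.7888641357422), (99.61032104492188, 46.14575958251953), 70.75564575195312)
261 [ 567.02617339 -248.73536266  124.29107575] [ 580.51277228 -190.61614835  193.16678572]
wrist {'location': [378.2, 0.0], 'confidence': 0.42}
scene {'location': [202.5, 298.3], 'confidence': 0.4}
top {'location': [236.0, 387.7], 'confidence': 0.3}
```

View pics/c7.png

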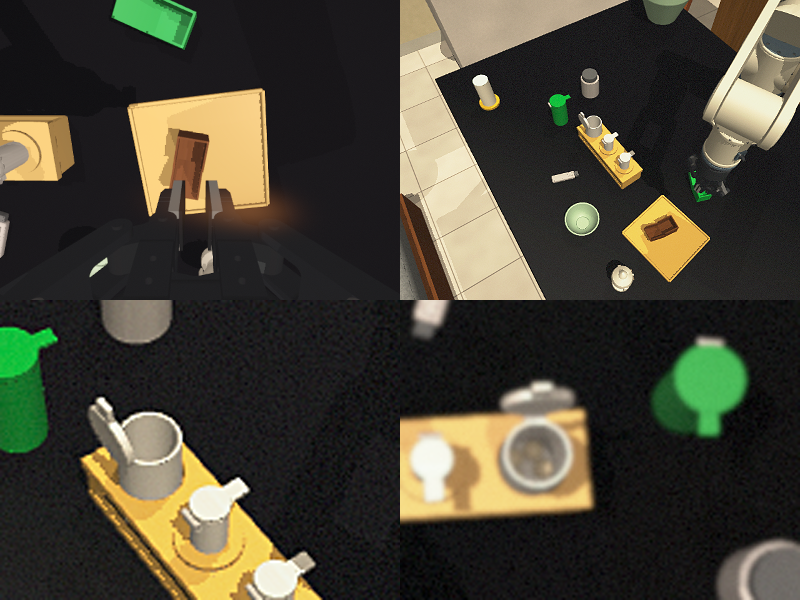

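The cup stands empty and upright on the tray, the stones are visible on the wide tube's floor (top crop, ~540,450), and the bystanders look unmoved. Now to close the cap from behind.

{"api": "move_arm", "payload": {"increments": [{"tx":-1.1,"ty":-4.3,"tz":0,"rx":0,"ry":0,"rz":0,"gripper":-1},{"tx":-1.1,"ty":-4.3,"tz":0,"rx":0,"ry":0,"rz":0,"gripper":-1},{"tx":-1.1,"ty":-4.3,"tz":0,"rx":0,"ry":0,"rz":0,"gripper":-1},{"tx":-1.1,"ty":-4.3,"tz":0,"rx":0,"ry":0,"rz":0,"gripper":-1},{"tx":-1.1,"ty":-4.3,"tz":0,"rx":0,"ry":0,"rz":0,"gripper":-1},{"tx":-1.1,"ty":-4.3,"tz":0,"rx":0,"ry":0,"rz":0,"gripper":-1},{"tx":-1.1,"ty":-4.3,"tz":0,"rx":0,"ry":0,"rz":0,"gripper":-1},{"tx":-1.1,"ty":-4.3,"tz":0,"rx":0,"ry":0,"rz":0,"gripper":-1},{"tx":-1.1,"ty":-4.3,"tz":0,"rx":0,"ry":0,"rz":0,"gripper":-1},{"tx":-1.3,"ty":-4.3,"tz":0,"rx":0,"ry":0,"rz":0,"gripper":-1},{"tx":0,"ty":0,"tz":0,"rx":0,"ry":0,"rz":0,"gripper":-1}]}}

```text
clock: 25.35
eef_pos: [605.9, -226.3, 254.6]
tcp_rot: [-3.123, -0.004, -3.092]
contact_force: [0.6, -0.3, 0.4]
opening: -0.001
```

{"api": "move_arm", "payload": {"increments": [{"tx":-0.4,"ty":0.5,"tz":3,"rx":0,"ry":0,"rz":0,"gripper":-1},{"tx":0,"ty":0,"tz":3,"rx":0,"ry":0,"rz":0,"gripper":-1},{"tx":0,"ty":0,"tz":2.5,"rx":0,"ry":0,"rz":0,"gripper":-1},{"tx":1.5,"ty":0,"tz":0,"rx":0,"ry":0,"rz":0,"gripper":-1},{"tx":1.5,"ty":0,"tz":0,"rx":0,"ry":0,"rz":0,"gripper":-1},{"tx":1.5,"ty":0,"tz":0,"rx":0,"ry":0,"rz":0,"gripper":-1},{"tx":1.5,"ty":0,"tz":0,"rx":0,"ry":0,"rz":0,"gripper":-1},{"tx":0,"ty":0,"tz":0,"rx":0,"ry":0,"rz":0,"gripper":-1}]}}

```text
clock: 26.15
eef_pos: [546.7, -220.2, 170.2]
tcp_rot: [-3.126, -0.006, -3.089]
contact_force: [-0.0, 0.4, 0.3]
opening: 0.001
```

{"api": "move_arm", "payload": {"increments": [{"tx":1.2,"ty":0,"tz":0.3,"rx":0,"ry":0,"rz":0,"gripper":-1},{"tx":1.0,"ty":0,"tz":0.5,"rx":0,"ry":0,"rz":0,"gripper":-1},{"tx":0.3,"ty":0,"tz":1.2,"rx":0,"ry":0,"rz":0,"gripper":-1},{"tx":0,"ty":0,"tz":1.2,"rx":0,"ry":0,"rz":0,"gripper":-1},{"tx":0,"ty":0,"tz":0.8,"rx":0,"ry":0,"rz":0,"gripper":-1},{"tx":0,"ty":0,"tz":0,"rx":0,"ry":0,"rz":0,"gripper":-1}]}}

```text
clock: 26.75
eef_pos: [522.8, -222.7, 128.9]
tcp_rot: [-3.127, -0.006, -3.089]
contact_force: [-0.2, 0.3, 0.6]
opening: 0.002
```

{"api": "move_arm", "payload": {"increments": [{"tx":0.3,"ty":0,"tz":0.5,"rx":0,"ry":0,"rz":0,"gripper":-1},{"tx":0,"ty":0,"tz":0.4,"rx":0,"ry":0,"rz":0,"gripper":-1},{"tx":0,"ty":0,"tz":0.15,"rx":0,"ry":0,"rz":0,"gripper":-1},{"tx":0,"ty":0,"tz":0.1,"rx":0,"ry":0,"rz":0,"gripper":-1},{"tx":0,"ty":0,"tz":0,"rx":0,"ry":0,"rz":0,"gripper":-1}]}}

```text
clock: 27.25
eef_pos: [520.5, -223.4, 119.3]
tcp_rot: [-3.125, -0.004, -3.089]
contact_force: [-0.4, 0.1, -0.7]
opening: -0.001
```

{"api": "move_arm", "payload": {"increments": [{"tx":0,"ty":0,"tz":0.1,"rx":0,"ry":0,"rz":0,"gripper":-1},{"tx":0,"ty":0,"tz":0.1,"rx":0,"ry":0,"rz":0,"gripper":-1},{"tx":0,"ty":0,"tz":0,"rx":0,"ry":0,"rz":0,"gripper":-1}]}}

```text
clock: 27.55
eef_pos: [520.5, -223.4, 117.9]
tcp_rot: [-3.125, -0.004, -3.089]
contact_force: [-3.3, -0.0, 5.7]
opening: -0.002
```

{"api": "move_arm", "payload": {"increments": [{"tx":0,"ty":0,"tz":0.1,"rx":0,"ry":0,"rz":0,"gripper":-1},{"tx":0,"ty":0,"tz":0.05,"rx":0,"ry":0,"rz":0,"gripper":-1},{"tx":0,"ty":0,"tz":0,"rx":0,"ry":0,"rz":0,"gripper":-1}]}}

```text
clock: 27.85
eef_pos: [520.5, -223.5, 117.4]
tcp_rot: [-3.125, -0.004, -3.089]
contact_force: [-5.9, 2.0, 17.5]
opening: 0.001
```

Firm stop at 17 N with the tip at the shut height. Lifting off and clearing the view.

{"api": "move_arm", "payload": {"increments": [{"tx":0,"ty":0,"tz":-1,"rx":0,"ry":0,"rz":0,"gripper":-1},{"tx":0,"ty":0,"tz":-4,"rx":0,"ry":0,"rz":0,"gripper":-1},{"tx":0,"ty":0,"tz":-4.5,"rx":0,"ry":0,"rz":0,"gripper":-1},{"tx":4.5,"ty":0,"tz":-1,"rx":0,"ry":0,"rz":0,"gripper":-1},{"tx":4.5,"ty":0,"tz":-1,"rx":0,"ry":0,"rz":0,"gripper":-1},{"tx":4.5,"ty":0,"tz":0,"rx":0,"ry":0,"rz":0,"gripper":-1},{"tx":0,"ty":0,"tz":0,"rx":0,"ry":0,"rz":0,"gripper":-1}]}}

```text
clock: 28.55
eef_pos: [381.3, -228.0, 231.5]
tcp_rot: [-3.126, -0.006, -3.09]
contact_force: [-0.8, 1.4, -0.2]
opening: -0.003
```

```bash
python3 - <<'E'
from h import *
s=r.sense(); print(s['clock'],s['eef_pos'].round(1),s['contact_force'].round(1))
a,da=r.grab_frame('scene'); b,db=r.grab_frame('top'); f0=np.load('f0.npz')
for c,d,d0 in [('scene',da,f0['da']),('top',db,f0['db'])]:
  for nm,dd in [('now',d),('start',d0)]:
    k=cloud(c,dd).reshape(-1,3)
    for n,X in [('tab',(497,-225)),('disc near tab',(515,-224)),('disc far',(555,-221)),('slimA tab',(497,-45)),('slimB tab',(503,-135))]:
        q=k[(np.hypot(k[:,0]-X[0],k[:,1]-X[1])<6)&(k[:,2]>95)&(k[:,2]<200)]
        print(c,nm,n,len(q),np.median(q[:,2]).round(1) if len(q) else '')
for n in ['bowl','head','lighter','tin']:
    print(n,[(c,np.round(o[0]['location'])) for c in ['scene','top'] if (o:=r.place_of(n,c))])
f=lambda x,sz:cv2.resize(x[:,:,::-1],sz,interpolation=cv2.INTER_CUBIC)
cv2.imwrite('pics/c8.png',np.vstack([np.hstack([f(b,(400,300)),f(a,(400,300))]),np.hstack([f(a[140:260,250:410],(400,300)),f(a[300:450,330:530],(400,300))])]))
E
```

```text
28.55 [ 381.3 -228.   231.5] [-0.8  1.4 -0.2]
scene now tab 21 118.4
scene now disc near tab 23 117.9
scene now disc far 20 118.5
scene now slimA tab 23 117.2
scene now slimB tab 20 118.1
scene start tab 18 120.0
scene start disc near tab 15 120.3
scene start disc far 21 119.2
scene start slimA tab 23 117.8
scene start slimB tab 18 117.8
top now tab 24 116.2
top now disc near tab 26 118.3
top now disc far 26 117.6
top now slimA tab 23 116.7
top now slimB tab 25 116.8
top start tab 25 121.1
top start disc near tab 27 121.1
top start disc far 27 118.4
top start slimA tab 26 117.0
top start slimB tab 26 117.2
bowl [('scene', array([356., 290.])), ('top', array([181., 269.]))]
head [('scene', array([452., 355.])), ('top', array([184., 181.]))]
lighter [('scene', array([287., 260.])), ('top', array([198., 347.]))]
tin [('scene', array([144., 306.])), ('top', array([314., 472.]))]
```

View pics/c8.png

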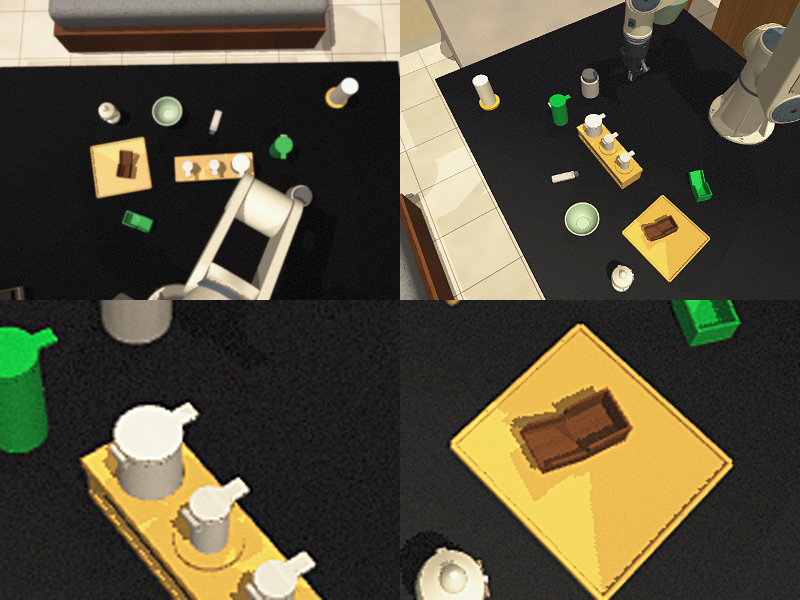

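The wide cap is flat and shut (it was slightly ajar at the start), the slim caps are shut, and the empty cup stands upright on the tray. The bystanders are where they were and the arm is clear.

```bash
python3 -c "from rig import r; print(r.sign_off())"
```

```text
the job is handed in; nothing more can be done
None
```

The job is done and handed in at about 29 s on the robot's clock, inside the 72 s limit. I lifted the wide aluminium tube's cap by its tab to about 95° and poured the stones in. Then I set the cup back on the tray and pressed the cap shut with about 17 N.

**Last checks**
- **Cap:** the wide cap measures flat at 116–118 mm at the tab and across the disc, against 118 mm when fully shut. It was slightly ajar at the start, at 120–121 mm.
- **Slim tubes:** both caps sit at about 117 mm, unchanged.
- **Cup:** it is empty and upright on the tray.
- **Stones:** stones were visible on the wide tube's floor before I closed it, and none lay outside. I did not count all four separately inside; that follows from the cup being empty and none lying about.
- **Bystanders:** bowl, head, lighter and tin are within 4 pixels of where they started in both camera views, which is about the detection noise.

**What went wrong:** the first grip on the cup was too high because joint 4 reached its range, which nudged the cup about 3 mm on the tray. I released and gripped again with less tilt, and the second grip held. I also read about 26 N of sideways force for a moment while gripping the tab.

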